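# Mount the carving blank's faceplate on the studs of the carving stand

### The job

Mount the carving blank on the carving stand: set its round faceplate over the stand's spigot, turn it by feel until all five holes find the studs, and lower it until it sits flush on the turntable - gently, never forcing it onto the studs and never letting it drop. Then swing the hold-down dog round until its toe lies square over the faceplate's rim, let go, and leave the other things on the bench where they are.

Things in the scene. Friction and masses are not known exactly. Their poses are not given: they have to be found in the camera images.
- faceplate: Round bare-steel faceplate carrying an upright pine block (the blank), one loose piece, 0.45 to 0.7 kg, flat on the bench at first. Origin: centre of the underside, z up. Flange 116 mm across, 8 mm thick, five 11 mm through holes every 72 deg on a 38 mm radius, the first on +x. Collar 52 mm across, up to 25 mm. Bore in the underside 30 mm wide, 22 mm deep.
- blank_grip (a point): Point in the middle of the pine block, 75 mm above the faceplate's underside; axes as the faceplate's. The block reaches from the collar (25 mm) to about 95 mm above the underside (slanting top). Its flat parallel sides face along +y and -y, 30 mm apart; along x it measures 40 mm.
- stand: Grey cast carving stand fixed to the bench, foot 144 mm across. Origin: centre of the foot on the bench, z up. Its steel turntable, 110 mm across, has its flat seat 62 mm above the foot. Five 8 mm studs with round tips rise 13 mm above the seat, every 72 deg on a 38 mm radius. The turntable is braked and does not turn; it was left at any angle, which is not measured: this pose does not tell it.
- spigot_top (a point): Top of the spigot in the middle of the seat, on the stand's axis, 82 mm above the foot. The spigot is 28 mm thick and rises 20 mm above the seat, its top 5 mm bevelled, so it enters the faceplate's bore 7 mm before the studs touch. Axes as the stand's.
- dog (a joint): Hold-down dog, a flat dark steel bar. In rad: 0 = open (toe along the stand's -y, knob along its +y), growing counter-clockwise from above; 1.57 = toe over the rim, pointing at the stand's axis, knob along the stand's -x from the pivot; stop at 1.62. Starts at 0 to 0.35, moves with 1 to 2 N at the knob, stays where left.
- dog_pivot (a point): Pivot of the dog, at its underside: 78 mm from the stand's axis along the stand's -x, 72 mm above the foot. The dog thus passes 2 mm above a seated flange and is blocked by one that still stands on the studs. Axes as the stand's.
- dog_knob (a point): Grip point of the dog's black upright knob, 55 mm from the dog's pivot and 101 mm above the stand's foot. The knob is 16 mm thick, round, and reaches from 85 to 112 mm above the foot.
- mallet: Wooden carver's mallet lying behind the stand, 220 mm long, head 68 mm thick; bystander, origin under its centre.
- sand_block: Cork sanding block, 51 x 93 x 28 mm; bystander, origin under its centre.
- branch_disc: Sawn disc of a branch, 57 mm across, 18 mm high, near the bench's left edge; bystander, origin under its centre.

How it is judged:
On the way, in this order (a step that is already met when the one before it is completed fails the run):
1. the faceplate sits flush on the turntable over all five studs (z of faceplate in the frame of stand below 0.064 m and horizontal distance between faceplate and stand below 0.003 m and angle between faceplate's own z axis and vertical below 0.03 rad), for 0.2 s.
2. the dog's toe is swung over the faceplate's rim (value of joint dog above 1.2 rad), for 0.2 s.
At the end, for the whole second after the job is handed in: The faceplate sits flush on the turntable over all five studs (underside within 2 mm of the seat, centre within 3 mm of the stand's axis, tilt under 0.03 rad), at rest, and the dog's toe lies over its rim (dog beyond 1.2 rad) (all of step 1 and linear speed of faceplate below 0.02 m/s and value of joint dog above 1.2 rad); the robot touches nothing.
It fails at once if the faceplate is pressed or dropped on the stand with more than 40 N (contact force between faceplate and stand above 40 N).
It fails at once if the faceplate drops on the spigot and studs (faster than 0.2 m/s there) (horizontal distance between faceplate and stand below 0.01 m and z of faceplate in the frame of stand below 0.08 m and linear speed of faceplate above 0.2 m/s).
It fails at once if the mallet, the sanding block or the branch disc is pushed away by more than 3 cm (distance of any of mallet, sand_block, branch_disc from where it was at the start of the episode above 0.03 m).
It also fails if it takes over 64 s, if anything falls off the work surface, if the arm or the gripper's body presses on something with over 40 N, if the wrist force passes 120 N, or if a joint passes its speed limit or range.

### The arm

A 7-joint arm with a two-finger parallel gripper is mounted at the origin on a cart in front of the work surface, level with it; the furniture and walls round the work are solid. World frame = base frame: x ahead of the robot, y to its left, z up, the work surface at z = 0. Lengths are in m, angles in rad, forces in N, time in s.
With the tool pointing down it reaches from about 0.4 to 0.85 m from the base axis. Payload 10.4 kg.
Tool frame: the origin (TCP) lies midway between the tips of the shut fingers; the grasp point (between the pads) lies 19 mm behind it (r.tcp_to_grasp is the z of the grasp point in the tool frame, in m); z points along the fingers, x is the direction in which the jaws open and shut, and the axes are right-handed (so a half turn about z gives the same grasp; the last joint's range is limited). The gripper opens to 87 mm and grips with 3 to 60 N. Pads are 19 mm wide; open, the fingers measure 117 mm over their backs; the gripper's body (75 mm by 190 mm) begins 51 mm behind the grasp point.
Start: joints at [1.259, 0.332, -0.065, 1.46, 0.022, 1.35, -0.088], TCP at [0.178, -0.599, 0.223] pointing down, gripper open.
Joint ranges: [-2.6, 2.6], [-0.5, 2.12], [-1.47, 1.34], [0.16, 2.42], [-1.27, 4.41], [0.06, 2.06], [-2.6, 2.6]. Speed limits (rad/s): [2.22, 2.22, 2.79, 2.79, 3.14, 3.14, 3.14].

### API

Orientations are given as a unit quaternion [x, y, z, w].
In Python, from bench import r, camera, close_job gives the robot as it stands. The module is installed in compiled form; this text tells all that it offers.
- The arm moves only by the shell command python3 -m crank 'ROWS' [FORCE]. ROWS is JSON, a list of rows, each an object of numbers: "x", "y", "z": the shift along the tool's x, y, z scaled (see below); "ax", "ay", "az": the turn, a rotation vector about the tool's x, y, z scaled (see below); "claw": the closure, from -1 (fully open) to 1 (shut), so that 0 is half open. A call has exactly 5 rows; each row is the pose to reach, as a shift and turn from the pose commanded when the call began, along the tool's axes at that moment; what a row does not reach only later rows make up. The controller multiplies each number of a shift by 1 m and each number of a turn by 2 rad. A row lasts 1/12 s, in which the tool goes at most 41.7 mm and 7.16 degrees, less where a joint would pass 70% of its speed; a pose out of reach is approached as far as the arm can. A call with a number of a shift or a turn outside -1 to 1 is refused whole. A call with a gripper value outside its range is refused whole. The fingers move at their own pace and stop on an object; FORCE is the grip in N (left out, the last holds). Time passes only in rows, so rows that repeat a pose let the fingers close, or fill a call up. It gives the time, the measured TCP pose, the force and the opening at its end, in the units of the state.
- r.read_state(): the state, without advancing time (a new reading comes with each control period).
- camera(name): name is "scene" or "top" or "wrist"; returns a dict with "color" (420x560x3 uint8, blue, green, red), "fx", "fy", "cx", "cy" (pixels), "D" ([k1, k2, p1, p2, k3] as OpenCV has them; the pictures are not rectified), "eye" and "orientation" of the camera in the world. Camera axes: x right, y down, z forward; pixel columns grow to the right and rows downward; lengths in m; the calibration is good to about 2 mm. A picture is of the moment at which its call begins. There is no depth.
- close_job(): hands the job in, once; it reports no verdict.
The state is a dict: "time": time; "joint_positions": joint angles; "joint_vel": joint speeds; "joint_torque": joint torques, N m; "ee_pos": TCP position; "eef_rot": TCP orientation; "ft_force": force on the tool from outside, world axes, zero at the start; "torque": the same for the moment, N m; "width": finger opening in m.
Only numpy, scipy, OpenCV 4.12 (cv2) and the standard library are available. Lean on these libraries where they do the work, as an engineer would, in place of code of your own. Each camera call takes 0.05 s, during which the arm holds its last target. There are 200 camera calls.

## Working session

There is one attempt and no reset: what is moved stays moved. The work goes in short steps, Python scripts to look and compute and a shell command to move; the robot and the scene stay as the last step left them, time stands still between calls to the robot, and variables do not carry over. Pictures are saved under pics/ and viewed, about 8 in all and at most 12, crops included, and the job is handed in when it is done.

```bash
mkdir -p pics
python3 - <<'E'
from bench import r,camera
import cv2,numpy as np
s=r.read_state();print({k:np.round(v,3).tolist() for k,v in s.items()},r.tcp_to_grasp)
a=[]
for n in("scene","top"):
    c=camera(n);cv2.imwrite(f"pics/{n}0.png",c["color"]);print(n,{k:np.round(c[k],4).tolist() for k in c if k!="color"})
E
ls
```

```text
{'time': 0.0, 'joint_positions': [1.259, 0.333, -0.065, 1.461, 0.022, 1.35, -0.088], 'joint_vel': [0.0, 0.001, 0.002, 0.001, -0.001, -0.001, -0.0], 'joint_torque': [-0.0, -62.325, 0.024, -38.989, -0.061, 0.04, 0.0], 'ee_pos': [0.178, -0.599, 0.222], 'eef_rot': [0.802, -0.598, -0.001, -0.0], 'ft_force': [0.425, 0.078, 0.014], 'torque': [0.004, 0.039, -0.047], 'width': 0.087} -0.0187
scene {'fx': 500.5752, 'fy': 500.5752, 'cx': 286.3287, 'cy': 208.5099, 'D': [-0.1279, 0.0, 0.0, 0.0, 0.0], 'eye': [-0.1774, 0.8227, 0.5895], 'orientation': [-0.3712, 0.7699, -0.4692, 0.222]}
top {'fx': 519.8824, 'fy': 519.8824, 'cx': 273.4545, 'cy': 214.9807, 'D': [-0.1772, 0.0, 0.0, 0.0, 0.0], 'eye': [0.4712, 0.2202, 0.9662], 'orientation': [-0.699, 0.7136, -0.0276, 0.0365]}
pics
```

View pics/top0.png

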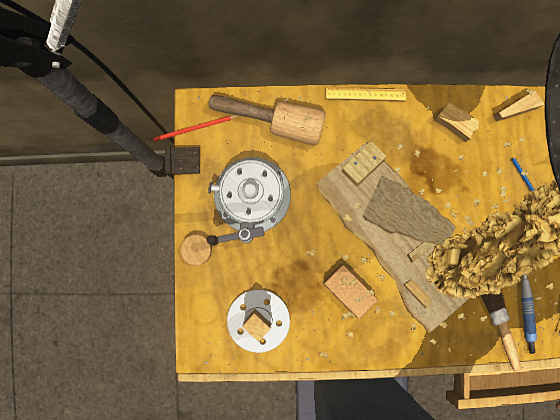

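View pics/scene0.png

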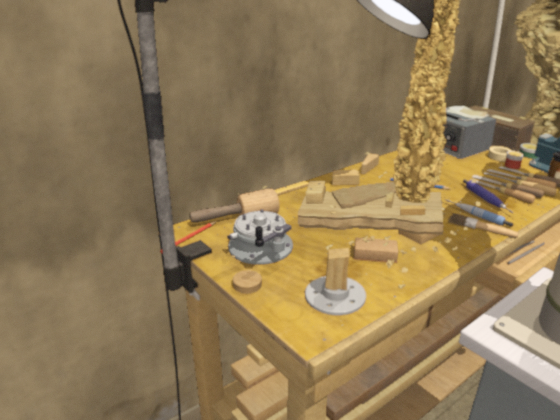

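```bash
cat > h.py <<'E'
import numpy as np,cv2
from scipy.spatial.transform import Rotation as R
from bench import r,camera
def K(c): return np.array([[c["fx"],0,c["cx"]],[0,c["fy"],c["cy"]],[0,0,1]])
def cast(c,uv,z):
    n=cv2.undistortPoints(np.array(uv,float).reshape(-1,1,2),K(c),np.array(c["D"]))[:,0]
    d=R.from_quat(c["orientation"]).apply(np.c_[n,np.ones(len(n))]); e=np.array(c["eye"])
    return e+d*((z-e[2])/d[:,2])[:,None]
def proj(c,P):
    Rm=R.from_quat(c["orientation"]).as_matrix()
    return cv2.projectPoints(np.array(P,float).reshape(-1,1,3),cv2.Rodrigues(Rm.T)[0],-Rm.T@np.array(c["eye"]),K(c),np.array(c["D"]))[0][:,0]
def tool(): 
    s=r.read_state(); return np.array(s["ee_pos"]),R.from_quat(s["eef_rot"])
def shift(p):  # shift rows to bring TCP to world p
    e,q=tool(); return q.inv().apply(np.array(p)-e)
def yaw(): # world angle of tool x
    x=tool()[1].apply([1,0,0]); return np.arctan2(x[1],x[0])
E
python3 - <<'E'
from h import *
c=camera("top");im=c["color"]
cv2.imwrite("pics/crop1.png",cv2.resize(im[140:370,170:360],None,fx=2.6*1.0,fy=2.6,interpolation=cv2.INTER_CUBIC))
hsv=cv2.cvtColor(im,cv2.COLOR_BGR2HSV)
m=((hsv[...,1]<60)&(hsv[...,2]>110)).astype(np.uint8)*255
m=cv2.morphologyEx(m,cv2.MORPH_CLOSE,np.ones((3,3)))
for k in cv2.findContours(m[:,175:340],cv2.RETR_EXTERNAL,cv2.CHAIN_APPROX_NONE,offset=(175,0))[0]:
    if cv2.contourArea(k)>150:
        e=cv2.fitEllipse(cv2.convexHull(k));print(cv2.contourArea(k),e,[cast(c,[e[0]],z)[0].round(4) for z in(.008,.062)])
print("spigot",cast(c,[[250,189]],.082),"knob",cast(c,[[212,240]],.112),"pivot",cast(c,[[246,234]],.08))
E
```

```text
3025.0 ((257.95172119140625, 320.6529846191406), (62.71045684814453, 62.869171142578125), 142.88583374023438) [array([0.3647, 0.2637, 0.008 ]), array([0.3707, 0.2612, 0.062 ])]
4499.5 ((246.49169921875, 200.884521484375), (75.82865142822266, 94.27629089355469), 46.50218200683594) [array([0.5858, 0.2809, 0.008 ]), array([0.5793, 0.2775, 0.062 ])]
spigot [[0.59737567 0.2698958  0.082     ]] knob [[0.50968464 0.33237845 0.112     ]] pivot [[0.52026509 0.27808033 0.08      ]]
```

View pics/crop1.png

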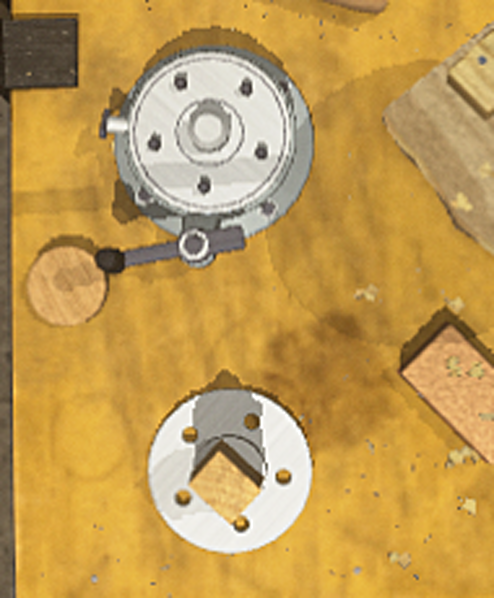

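Run:
```python
from h import *
c=camera("top")
C=lambda L:np.array(L)/2.6+[170,140]-.3
def ring(L,z,n):
    P=cast(c,C(L),z)[:,:2]
    A=np.c_[2*P,np.ones(5)];s=np.linalg.lstsq(A,(P**2).sum(1),rcond=None)[0];ce=s[:2]
    a=np.degrees(np.arctan2(*(P-ce).T[::-1]));o=np.argsort(a)
    ph=np.degrees(np.angle(np.exp(5j*np.radians(a)).mean()))/5
    print(n,"centre",ce.round(4),"rad",np.linalg.norm(P-ce,axis=1).round(4),"ang",a[o].round(1),"phase mod72",round(ph,2))
    return ce
ring([(190,434),(252,421),(284,477),(241,523),(183,497)],.006,"plate")
ring([(181,82),(247,88),(262,151),(204,185),(155,143)],.073,"stand")
print("spigot",cast(c,C([(209,127)]),.082))
B=cast(c,C([(190,487),(235,522),(262,485),(225,443)]),.09)[:,:2];d=B[0]-B[1]
print("blk",B.round(3).tolist(),[np.degrees(np.arctan2(*(B[i]-B[j])[::-1])).round(1) for i,j in((0,1),(1,2),(3,2),(3,0))])
print("clamp",cast(c,C([(40,15),(40,85),(78,50),(8,50)]),.05).round(3).tolist(),"pivot",cast(c,C([(194,245)]),.085),"knob",cast(c,C([(110,260)]),.112))
print("yaw",np.degrees(yaw()))
for n,p in (("plate",[.365,.264,.18]),("stand",[.597,.27,.25])):print(n,shift(p).round(3))
```

```text
plate centre [0.3646 0.2633] rad [0.0382 0.0381 0.0384 0.038  0.0383] ang [-169.4  -98.1  -25.1   46.9  118.6] phase mod72 -25.42
stand centre [0.5978 0.2698] rad [0.0376 0.0374 0.0378 0.0374 0.0377] ang [-113.8  -42.7   30.   102.7  173.2] phase mod72 29.88
spigot [[0.59815959 0.2697383  0.082     ]]
blk [[0.364, 0.286], [0.341, 0.257], [0.364, 0.239], [0.392, 0.262]] [np.float64(51.1), np.float64(142.9), np.float64(40.3), np.float64(-39.5)]
clamp [[0.684, 0.388, 0.05], [0.635, 0.388, 0.05], [0.659, 0.362, 0.05], [0.66, 0.411, 0.05]] pivot [[0.52016332 0.2806189  0.085     ]] knob [[0.51017973 0.33236005 0.112     ]]
yaw -73.44902064336904
plate [-0.774 -0.425  0.043]
stand [-0.714 -0.649 -0.027]
```

Run:
```python
from h import *
c=camera("scene");t=camera("top")
print("scene z0",cast(c,[(390,208),(415,212),(440,205),(480,223)],.0).round(3).tolist())
print("scene z.2",cast(c,[(400,150),(445,80)],.2).round(3).tolist())
print("top z0",cast(t,[(430,285),(460,245),(490,230),(520,380)],0).round(3).tolist())
print("top z.3",cast(t,[(430,285),(460,245),(490,230),(555,60),(555,130)],.3).round(3).tolist())
w=camera("wrist");cv2.imwrite("pics/w0.png",w["color"])
```

```text
scene z0 [[0.542, -0.103, 0.0], [0.488, -0.137, 0.0], [0.471, -0.221, 0.0], [0.348, -0.22, 0.0]]
scene z.2 [[0.47, -0.022, 0.2], [0.827, -0.702, 0.2]]
top z0 [[0.421, -0.059, 0.0], [0.495, -0.121, 0.0], [0.522, -0.182, 0.0], [0.23, -0.237, 0.0]]
top z.3 [[0.437, 0.028, 0.3], [0.487, -0.015, 0.3], [0.506, -0.057, 0.3], [0.746, -0.179, 0.3], [0.642, -0.165, 0.3]]
```

View pics/w0.png

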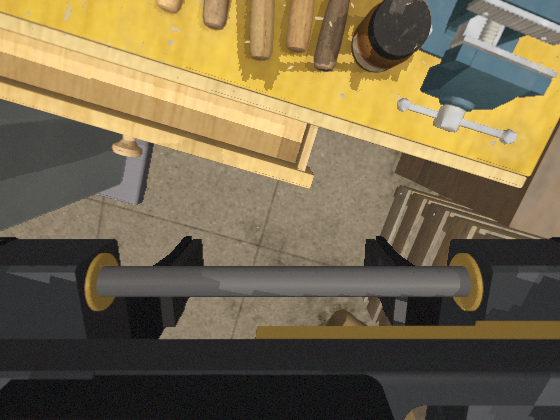

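Run:
```python
from h import *
c=camera("scene");t=camera("top")
for p in [(.46,-.12),(.48,-.16),(.44,-.1)]:
  for z in(0,.1,.2,.3,.4,.5): print(p,z,proj(c,[[*p,z]]).round(0)[0],proj(t,[[*p,z]]).round(0)[0])
im=cv2.cvtColor(np.hstack([c["color"][:240,330:530],t["color"][150:390,400:560]]),cv2.COLOR_BGR2RGB)[...,::-1]
cv2.imwrite("pics/col.png",cv2.resize(im,None,fx=2.2,fy=2.2))
```

```text
(0.46, -0.12) 0 [420. 218.] [460. 263.]
(0.46, -0.12) 0.1 [425. 181.] [480. 263.]
(0.46, -0.12) 0.2 [430. 142.] [504. 263.]
(0.46, -0.12) 0.3 [436. 100.] [535. 263.]
(0.46, -0.12) 0.4 [442.  55.] [574. 263.]
(0.46, -0.12) 0.5 [447.   7.] [626. 262.]
(0.48, -0.16) 0 [423. 210.] [480. 252.]
(0.48, -0.16) 0.1 [428. 175.] [502. 251.]
(0.48, -0.16) 0.2 [434. 136.] [528. 249.]
(0.48, -0.16) 0.3 [439.  96.] [561. 247.]
(0.48, -0.16) 0.4 [445.  52.] [602. 244.]
(0.48, -0.16) 0.5 [450.   6.] [655. 240.]
(0.44, -0.1) 0 [421. 223.] [451. 274.]
(0.44, -0.1) 0.1 [427. 186.] [469. 275.]
(0.44, -0.1) 0.2 [432. 146.] [493. 277.]
(0.44, -0.1) 0.3 [438. 103.] [522. 279.]
(0.44, -0.1) 0.4 [444.  57.] [560. 281.]
(0.44, -0.1) 0.5 [450.   9.] [610. 283.]
```

View pics/col.png

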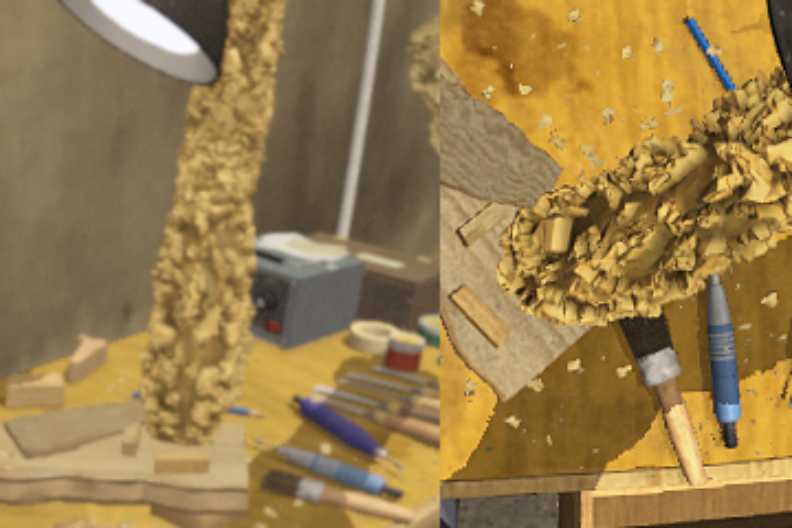

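```bash
python3 -m crank '[{"x":-0.04,"z":-0.01,"claw":-1},{"x":-0.08,"z":-0.02,"claw":-1},{"x":-0.12,"z":-0.04,"claw":-1},{"x":-0.16,"z":-0.06,"claw":-1},{"x":-0.2,"z":-0.08,"claw":-1}]' 
python3 -m crank '[{"x":-0.02,"z":-0.02,"claw":-1},{"x":-0.05,"z":-0.03,"claw":-1},{"x":-0.08,"z":-0.04,"claw":-1},{"x":-0.08,"z":-0.05,"claw":-1},{"x":-0.08,"z":-0.05,"claw":-1}]'; python3 -c "
from h import *;print(np.round(r.read_state()['joint_positions'],3))"
```

```text
[ 1.259  0.332 -0.065  1.46   0.022  1.35  -0.088]schema error: expected keys x, y, z, ax, ay, az, claw
schema error: expected keys x, y, z, ax, ay, az, claw
```

```bash
python3 -m crank '[{"x":-0.04,"y":0,"z":-0.01,"ax":0,"ay":0,"az":0.05,"claw":-1},{"x":-0.08,"y":0,"z":-0.02,"ax":0,"ay":0,"az":0.1,"claw":-1},{"x":-0.12,"y":0,"z":-0.04,"ax":0,"ay":0,"az":0.15,"claw":-1},{"x":-0.16,"y":0,"z":-0.06,"ax":0,"ay":0,"az":0.2,"claw":-1},{"x":-0.2,"y":0,"z":-0.08,"ax":0,"ay":0,"az":0.24,"claw":-1}]' 
python3 -c "
from h import *;print(np.round(r.read_state()['joint_positions'],3),tool()[0],np.degrees(yaw()))"
```

```text
time: 0.87
ee_pos: [0.1228, -0.4134, 0.2989]
eef_rot: [-0.634, 0.773, 0.0, 0.0]
ft_force: [-0.6, -0.6, 2.0]
width: 0.0872
[ 1.243 -0.127 -0.061  1.805 -0.008  1.463 -0.583] [ 0.12281358 -0.41343449  0.29892207] -101.25755321429217
```

```bash
python3 -m crank '[{"x":-0.037,"y":-0.015,"z":0,"ax":0,"ay":0,"az":0,"claw":-1},{"x":-0.074,"y":-0.029,"z":0,"ax":0,"ay":0,"az":0,"claw":-1},{"x":-0.112,"y":-0.044,"z":0,"ax":0,"ay":0,"az":0,"claw":-1},{"x":-0.149,"y":-0.058,"z":0,"ax":0,"ay":0,"az":0,"claw":-1},{"x":-0.186,"y":-0.073,"z":0,"ax":0,"ay":0,"az":0,"claw":-1}]' 
python3 -c "
from h import *;print(np.round(r.read_state()['joint_positions'],3),tool()[0],np.degrees(yaw()),shift([.311,-.062,.3]),shift([.365,.264,.25]))"
```

```text
time: 1.28
ee_pos: [0.2309, -0.2447, 0.2986]
eef_rot: [-0.636, 0.772, -0.001, -0.0]
ft_force: [1.4, -0.5, 0.5]
width: 0.0868
[ 1.105 -0.349 -0.317  1.969 -0.106  1.505 -0.95 ] [ 0.23085841 -0.24472623  0.2986433 ] -100.9787140228601 [-0.1946427  -0.04387636 -0.00157419] [-0.52502076 -0.03478163  0.04802034]
```

```bash
python3 -m crank '[{"x":-0.039,"y":-0.009,"z":0,"ax":0,"ay":0,"az":0,"claw":-1},{"x":-0.078,"y":-0.018,"z":0,"ax":0,"ay":0,"az":0,"claw":-1},{"x":-0.117,"y":-0.026,"z":0,"ax":0,"ay":0,"az":0,"claw":-1},{"x":-0.156,"y":-0.035,"z":0,"ax":0,"ay":0,"az":0,"claw":-1},{"x":-0.195,"y":-0.044,"z":0,"ax":0,"ay":0,"az":0,"claw":-1}]' 
python3 -c "
from h import *;print(np.round(r.read_state()['joint_positions'],3),tool()[0],np.degrees(yaw()),shift([.365,.264,.25]))"
```

```text
time: 1.7
ee_pos: [0.311, -0.0614, 0.2986]
eef_rot: [-0.636, 0.771, -0.001, -0.0]
ft_force: [1.4, -0.8, 0.6]
width: 0.0866
[ 0.968 -0.461 -0.626  1.987 -0.263  1.538 -1.36 ] [ 0.31095948 -0.06140809  0.29856648] -100.96135585340772 [-0.32980349  0.00886236  0.04817282]
```

```bash
python3 -m crank '[{"x":-0.04,"y":0,"z":0,"ax":0,"ay":0,"az":0,"claw":-1},{"x":-0.08,"y":0,"z":0,"ax":0,"ay":0,"az":-0.06,"claw":-1},{"x":-0.12,"y":0,"z":0,"ax":0,"ay":0,"az":-0.12,"claw":-1},{"x":-0.16,"y":0,"z":0,"ax":0,"ay":0,"az":-0.18,"claw":-1},{"x":-0.20,"y":0,"z":0.01,"ax":0,"ay":0,"az":-0.24,"claw":-1}]' 
python3 -c "
from h import *;print(np.round(r.read_state()['joint_positions'],3),tool()[0],np.degrees(yaw()),shift([.365,.264,.22]))"
```

```text
time: 2.12
ee_pos: [0.3491, 0.1354, 0.2897]
eef_rot: [0.803, -0.595, 0.002, -0.001]
ft_force: [2.0, -0.7, 1.0]
width: 0.0866
[ 0.751 -0.393 -0.931  1.896 -0.312  1.489 -1.392] [0.3490943  0.13536387 0.28970695] -73.0925361582774 [-0.11857257 -0.05242278  0.06965416]
```

```bash
python3 -m crank '[{"x":-0.03,"y":-0.013,"z":0.01,"ax":0,"ay":0,"az":-0.055,"claw":-1},{"x":-0.06,"y":-0.026,"z":0.03,"ax":0,"ay":0,"az":-0.11,"claw":-1},{"x":-0.09,"y":-0.039,"z":0.04,"ax":0,"ay":0,"az":-0.165,"claw":-1},{"x":-0.118,"y":-0.052,"z":0.055,"ax":0,"ay":0,"az":-0.22,"claw":-1},{"x":-0.118,"y":-0.052,"z":0.07,"ax":0,"ay":0,"az":-0.259,"claw":-1}]'
python3 - <<'E'
from h import *
print(np.round(r.read_state()['joint_positions'],3),tool()[0],np.degrees(yaw()),shift([.3646,.2635,.1]))
w=camera("wrist");cv2.imwrite("pics/w1.png",w["color"])
print(proj(w,[[.3646,.2635,.095],[.3646,.2635,.008]]))
E
```

```text
time: 2.53
ee_pos: [0.3642, 0.2668, 0.2197]
eef_rot: [0.93, -0.367, 0.001, -0.003]
ft_force: [0.8, -0.9, -0.1]
width: 0.0873
[ 0.725 -0.009 -1.411  1.852 -0.009  1.285 -1.436] [0.36421138 0.26676649 0.21971743] -43.121268545398756 [0.00247183 0.00279704 0.11970443]
[[285.74380352 203.42308312]
 [285.21207762 185.3627768 ]]
```

View pics/w1.png

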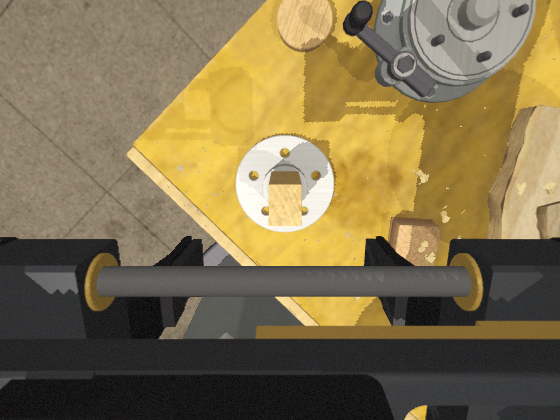

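```bash
python3 -m crank '[{"x":0.001,"y":0.001,"z":0.015,"ax":0,"ay":0,"az":0,"claw":-1},{"x":0.002,"y":0.003,"z":0.03,"ax":0,"ay":0,"az":0,"claw":-1},{"x":0.002,"y":0.003,"z":0.05,"ax":0,"ay":0,"az":0,"claw":-1},{"x":0.002,"y":0.003,"z":0.07,"ax":0,"ay":0,"az":0,"claw":-1},{"x":0.002,"y":0.003,"z":0.09,"ax":0,"ay":0,"az":0,"claw":-1}]'
python3 - <<'E'
from h import *
print(np.round(r.read_state()['joint_positions'],3),tool()[0],np.degrees(yaw()),shift([.3646,.2635,.056]),tool()[1].as_matrix()[:,2])
E
```

```text
time: 3.0
ee_pos: [0.3646, 0.2564, 0.1276]
eef_rot: [0.927, -0.374, 0.0, 0.0]
ft_force: [0.3, -0.0, 0.7]
width: 0.0872
[ 0.553  0.208 -1.339  1.982  0.225  1.122 -1.648] [0.36461876 0.25642274 0.12756265] -43.93488026218831 [-0.00497214 -0.00513036  0.07155598] [ 3.03572588e-05 -9.38217108e-04 -9.99999559e-01]
```

```bash
python3 -m crank '[{"x":-0.004,"y":-0.004,"z":0,"ax":0,"ay":0,"az":0,"claw":-1},{"x":-0.004,"y":-0.004,"z":0,"ax":0,"ay":0,"az":0,"claw":-1},{"x":-0.004,"y":-0.004,"z":0,"ax":0,"ay":0,"az":0,"claw":-1},{"x":-0.004,"y":-0.004,"z":0,"ax":0,"ay":0,"az":0,"claw":-1},{"x":-0.004,"y":-0.004,"z":0,"ax":0,"ay":0,"az":0,"claw":-1}]'
python3 - <<'E'
from h import *
print(np.round(r.read_state()['joint_positions'],3),tool()[0],np.degrees(yaw()),shift([.3646,.2635,.056]),np.abs(r.read_state()['joint_vel']).max())
E
```

```text
time: 3.42
ee_pos: [0.3647, 0.2626, 0.129]
eef_rot: [0.928, -0.373, 0.001, -0.0]
ft_force: [0.7, -0.2, 0.6]
width: 0.0869
[ 0.53   0.218 -1.334  1.973  0.236  1.127 -1.666] [0.36472278 0.26263719 0.12903856] -43.83573536963033 [-0.00077951 -0.00048972  0.07303796] 0.003974613446074191
```

```bash
python3 -m crank '[{"x":-0.001,"y":-0.001,"z":0.02,"ax":0,"ay":0,"az":-0.003,"claw":-1},{"x":-0.001,"y":-0.001,"z":0.04,"ax":0,"ay":0,"az":-0.003,"claw":-1},{"x":-0.001,"y":-0.001,"z":0.06,"ax":0,"ay":0,"az":-0.003,"claw":-1},{"x":-0.001,"y":-0.001,"z":0.072,"ax":0,"ay":0,"az":-0.003,"claw":-1},{"x":-0.001,"y":-0.001,"z":0.072,"ax":0,"ay":0,"az":-0.003,"claw":-1}]'  30
python3 -m crank '[{"x":0,"y":0,"z":0,"ax":0,"ay":0,"az":0,"claw":0},{"x":0,"y":0,"z":0,"ax":0,"ay":0,"az":0,"claw":0.5},{"x":0,"y":0,"z":0,"ax":0,"ay":0,"az":0,"claw":1},{"x":0,"y":0,"z":0,"ax":0,"ay":0,"az":0,"claw":1},{"x":0,"y":0,"z":0,"ax":0,"ay":0,"az":0,"claw":1}]'
python3 - <<'E'
from h import *
print(np.round(r.read_state()['joint_positions'],3),tool()[0],np.degrees(yaw()),r.read_state()['width'])
E
```

```text
time: 3.83
ee_pos: [0.3634, 0.2632, 0.0549]
eef_rot: [0.929, -0.37, -0.001, 0.001]
ft_force: [-1.3, -0.3, 0.1]
width: 0.0868
time: 4.25
ee_pos: [0.3646, 0.2644, 0.057]
eef_rot: [0.929, -0.37, 0.001, -0.0]
ft_force: [0.7, 0.7, -0.2]
width: 0.0617
[ 0.371  0.355 -1.211  2.043  0.397  1.005 -1.797] [0.36461372 0.26437755 0.05700827] -43.45507457795508 0.06174366795306151
```

Fingers still closing; one hold more, then lift.

```bash
for i in 1 2; do python3 -m crank '[{"x":0,"y":0,"z":0,"ax":0,"ay":0,"az":0,"claw":1},{"x":0,"y":0,"z":0,"ax":0,"ay":0,"az":0,"claw":1},{"x":0,"y":0,"z":0,"ax":0,"ay":0,"az":0,"claw":1},{"x":0,"y":0,"z":0,"ax":0,"ay":0,"az":0,"claw":1},{"x":0,"y":0,"z":0,"ax":0,"ay":0,"az":0,"claw":1}]'; done
```

```text
time: 4.67
ee_pos: [0.364, 0.2645, 0.0564]
eef_rot: [0.929, -0.37, -0.0, -0.0]
ft_force: [1.2, 0.7, -0.6]
width: 0.0299
time: 5.08
ee_pos: [0.364, 0.2645, 0.0564]
eef_rot: [0.929, -0.37, -0.0, -0.0]
ft_force: [-1.9, 1.4, -0.6]
width: 0.0299
```

```bash
python3 -m crank '[{"x":0,"y":0,"z":-0.02,"ax":0,"ay":0,"az":0,"claw":1},{"x":0,"y":0,"z":-0.06,"ax":0,"ay":0,"az":0,"claw":1},{"x":0,"y":0,"z":-0.10,"ax":0,"ay":0,"az":0,"claw":1},{"x":0,"y":0,"z":-0.14,"ax":0,"ay":0,"az":0,"claw":1},{"x":0,"y":0,"z":-0.16,"ax":0,"ay":0,"az":0,"claw":1}]'
python3 - <<'E'
from h import *
print(np.round(r.read_state()['joint_positions'],3),tool()[0],np.degrees(yaw()),shift([.598,.27,.216]))
E
```

```text
time: 5.5
ee_pos: [0.3643, 0.2657, 0.2193]
eef_rot: [0.929, -0.369, 0.001, -0.001]
ft_force: [0.4, -1.6, -6.4]
width: 0.03
[ 7.250e-01  0.000e+00 -1.416e+00  1.851e+00  1.000e-03  1.288e+00
 -1.448e+00] [0.36427782 0.26570842 0.21931517] -43.324545685253234 [ 0.16708113 -0.16347913  0.0037327 ]
```

```bash
python3 -m crank '[{"x":0.01,"y":-0.01,"z":0,"ax":0,"ay":0,"az":0.01,"claw":1},{"x":0.03,"y":-0.03,"z":0,"ax":0,"ay":0,"az":0.03,"claw":1},{"x":0.05,"y":-0.05,"z":0,"ax":0,"ay":0,"az":0.05,"claw":1},{"x":0.07,"y":-0.07,"z":0,"ax":0,"ay":0,"az":0.07,"claw":1},{"x":0.09,"y":-0.09,"z":0,"ax":0,"ay":0,"az":0.09,"claw":1}]'
python3 - <<'E'
from h import *
print(np.round(r.read_state()['joint_positions'],3),tool()[0],np.degrees(yaw()),shift([.598,.27,.216]),np.radians(yaw()*180/np.pi+60.1)/2)
E
```

```text
time: 5.92
ee_pos: [0.4924, 0.2668, 0.2147]
eef_rot: [0.891, -0.453, -0.0, 0.002]
ft_force: [-0.2, 0.4, -4.7]
width: 0.0299
[ 0.356  0.429 -1.183  1.601  0.403  1.388 -1.812] [0.49244756 0.26680611 0.21467533] -53.90346990088923 [ 0.05960617 -0.08716645 -0.00154505] 0.05407492621420678
```

```bash
python3 -m crank '[{"x":0.016,"y":-0.023,"z":0,"ax":0,"ay":0,"az":0.02,"claw":1},{"x":0.032,"y":-0.046,"z":0,"ax":0,"ay":0,"az":0.04,"claw":1},{"x":0.046,"y":-0.067,"z":0,"ax":0,"ay":0,"az":0.054,"claw":1},{"x":0.056,"y":-0.08,"z":0,"ax":0,"ay":0,"az":0.054,"claw":1},{"x":0.06,"y":-0.087,"z":0,"ax":0,"ay":0,"az":0.054,"claw":1}]'
python3 -m crank '[{"x":0,"y":0,"z":0,"ax":0,"ay":0,"az":0,"claw":1},{"x":0,"y":0,"z":0,"ax":0,"ay":0,"az":0,"claw":1},{"x":0,"y":0,"z":0,"ax":0,"ay":0,"az":0,"claw":1},{"x":0,"y":0,"z":0,"ax":0,"ay":0,"az":0,"claw":1},{"x":0,"y":0,"z":0,"ax":0,"ay":0,"az":0,"claw":1}]'
python3 - <<'E'
from h import *
print(np.round(r.read_state()['joint_positions'],3),tool()[0],np.degrees(yaw()),shift([.598,.27,.216]),(yaw()+np.radians(60.1))/2)
a=camera("top");w=camera("wrist");s=camera("scene")
cv2.imwrite("pics/m.png",np.hstack([cv2.resize(a["color"][130:270,180:330],(600,560))[:420],])) 
cv2.imwrite("pics/m2.png",np.hstack([cv2.resize(a["color"][130:270,180:330],None,fx=2.6,fy=2.6),cv2.resize(s["color"][150:290,190:340],None,fx=2.6,fy=2.6)]))
E
```

```text
time: 6.33
ee_pos: [0.5988, 0.2693, 0.2143]
eef_rot: [0.866, -0.501, -0.001, 0.001]
ft_force: [0.2, 0.3, -6.3]
width: 0.0297
time: 6.75
ee_pos: [0.5964, 0.2709, 0.2168]
eef_rot: [0.866, -0.499, 0.0, 0.0]
ft_force: [0.4, -0.1, -5.9]
width: 0.03
[ 0.192  0.612 -1.048  1.341  0.524  1.479 -1.865] [0.59639341 0.27089708 0.21678518] -59.89540014619101 [ 0.00158137 -0.00093977  0.00078646] 0.001785470549032997
```

View pics/m2.png

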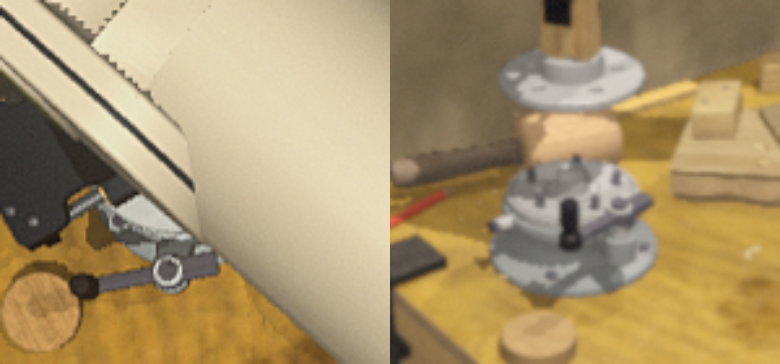

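```bash
python3 -m crank '[{"x":0.001,"y":-0.001,"z":0.02,"ax":0,"ay":0,"az":0.002,"claw":1},{"x":0.001,"y":-0.001,"z":0.04,"ax":0,"ay":0,"az":0.002,"claw":1},{"x":0.001,"y":-0.001,"z":0.055,"ax":0,"ay":0,"az":0.002,"claw":1},{"x":0.001,"y":-0.001,"z":0.065,"ax":0,"ay":0,"az":0.002,"claw":1},{"x":0.001,"y":-0.001,"z":0.07,"ax":0,"ay":0,"az":0.002,"claw":1}]'
python3 -m crank '[{"x":0,"y":0,"z":0,"ax":0,"ay":0,"az":0,"claw":1},{"x":0,"y":0,"z":0,"ax":0,"ay":0,"az":0,"claw":1},{"x":0,"y":0,"z":0,"ax":0,"ay":0,"az":0,"claw":1},{"x":0,"y":0,"z":0,"ax":0,"ay":0,"az":0,"claw":1},{"x":0,"y":0,"z":0,"ax":0,"ay":0,"az":0,"claw":1}]'
python3 - <<'E'
from h import *
s=r.read_state()
print(tool()[0],np.degrees(yaw()),shift([.5975,.2705,.142]),s["torque"],s["ft_force"])
a=camera("scene");im=a["color"]
cv2.imwrite("pics/s3.png",cv2.resize(im[150:290,190:340],None,fx=4,fy=4,interpolation=cv2.INTER_CUBIC))
E
```

```text
time: 7.32
ee_pos: [0.5979, 0.2701, 0.1448]
eef_rot: [0.865, -0.501, -0.0, 0.001]
ft_force: [-0.7, 0.1, -7.0]
width: 0.0301
time: 7.73
ee_pos: [0.5987, 0.2707, 0.1472]
eef_rot: [0.865, -0.501, 0.0, -0.0]
ft_force: [-0.6, 0.8, -6.9]
width: 0.0298
[0.59866986 0.27074209 0.14721982] -60.162922554082144 [-0.00037336  0.00114093  0.00521848] [-0.03939365  0.02376628 -0.01330287] [-0.64230162  0.79834839 -6.9467987 ]
```

View pics/s3.png

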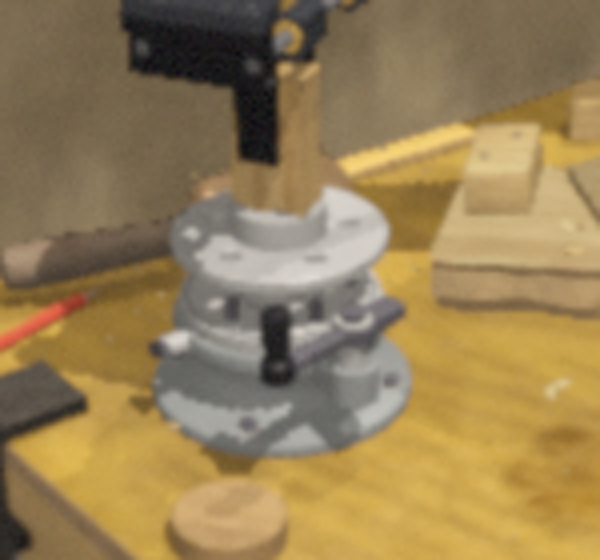

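```bash
python3 -m crank '[{"x":0,"y":0.001,"z":0.003,"ax":0,"ay":0,"az":0,"claw":1},{"x":0,"y":0.001,"z":0.005,"ax":0,"ay":0,"az":0,"claw":1},{"x":0,"y":0.001,"z":0.007,"ax":0,"ay":0,"az":0,"claw":1},{"x":0,"y":0.001,"z":0.009,"ax":0,"ay":0,"az":0,"claw":1},{"x":0,"y":0.001,"z":0.011,"ax":0,"ay":0,"az":0,"claw":1}]'
python3 -m crank '[{"x":0,"y":0,"z":0.001,"ax":0,"ay":0,"az":0,"claw":1},{"x":0,"y":0,"z":0.002,"ax":0,"ay":0,"az":0,"claw":1},{"x":0,"y":0,"z":0.002,"ax":0,"ay":0,"az":0,"claw":1},{"x":0,"y":0,"z":0.002,"ax":0,"ay":0,"az":0,"claw":1},{"x":0,"y":0,"z":0.002,"ax":0,"ay":0,"az":0,"claw":1}]'
python3 - <<'E'
from h import *
s=r.read_state()
print(tool()[0],np.degrees(yaw()),s["torque"],s["ft_force"])
E
```

```text
time: 8.2
ee_pos: [0.5975, 0.27, 0.1351]
eef_rot: [0.865, -0.501, -0.0, 0.0]
ft_force: [0.8, -0.4, -5.3]
width: 0.0298
time: 8.62
ee_pos: [0.5975, 0.2702, 0.1335]
eef_rot: [0.865, -0.501, 0.0, -0.0]
ft_force: [-0.4, 0.4, -5.8]
width: 0.0299
[0.59752771 0.27016083 0.13354916] -60.15740708197569 [0.16357332 0.0157721  0.01536162] [-0.39475335  0.38949074 -5.76783   ]
```

```bash
python3 -m crank '[{"x":0,"y":0,"z":0.001,"ax":0,"ay":0,"az":0,"claw":1},{"x":0,"y":0,"z":0.002,"ax":0,"ay":0,"az":0,"claw":1},{"x":0,"y":0,"z":0.003,"ax":0,"ay":0,"az":0,"claw":1},{"x":0,"y":0,"z":0.003,"ax":0,"ay":0,"az":0,"claw":1},{"x":0,"y":0,"z":0.003,"ax":0,"ay":0,"az":0,"claw":1}]'
python3 - <<'E'
from h import *
s=r.read_state()
print(tool()[0],np.degrees(yaw()),s["torque"],s["ft_force"])
E
```

```text
time: 9.03
ee_pos: [0.5974, 0.2704, 0.1303]
eef_rot: [0.865, -0.501, -0.0, -0.0]
ft_force: [0.9, 3.0, -7.5]
width: 0.0297
[0.59740229 0.27035364 0.13031338] -60.14320623766708 [ 0.71014477 -0.12494963 -0.02776047] [ 0.91470645  3.04918634 -7.54102076]
```

```bash
python3 -m crank '[{"x":-0.0006,"y":-0.0005,"z":0,"ax":0,"ay":0,"az":0,"claw":1},{"x":-0.0006,"y":-0.0005,"z":0.0005,"ax":0,"ay":0,"az":0,"claw":1},{"x":-0.0006,"y":-0.0005,"z":0.001,"ax":0,"ay":0,"az":0,"claw":1},{"x":-0.0006,"y":-0.0005,"z":0.0015,"ax":0,"ay":0,"az":0,"claw":1},{"x":-0.0006,"y":-0.0005,"z":0.002,"ax":0,"ay":0,"az":0,"claw":1}]'
python3 - <<'E'
from h import *
s=r.read_state()
print(tool()[0],np.degrees(yaw()),s["torque"],s["ft_force"])
E
```

```text
time: 9.45
ee_pos: [0.5977, 0.2707, 0.1284]
eef_rot: [0.865, -0.501, 0.0, 0.0]
ft_force: [-0.8, -0.1, -4.9]
width: 0.0298
[0.5976699  0.27065875 0.12835966] -60.16752063762703 [ 0.08873635  0.00055971 -0.00102625] [-0.76802829 -0.14785558 -4.92146493]
```

```bash
python3 -m crank '[{"x":0,"y":0,"z":0.001,"ax":0,"ay":0,"az":0,"claw":1},{"x":0,"y":0,"z":0.002,"ax":0,"ay":0,"az":0,"claw":1},{"x":0,"y":0,"z":0.003,"ax":0,"ay":0,"az":0,"claw":1},{"x":0,"y":0,"z":0.003,"ax":0,"ay":0,"az":0,"claw":1},{"x":0,"y":0,"z":0.003,"ax":0,"ay":0,"az":0,"claw":1}]'
python3 - <<'E'
from h import *
s=r.read_state()
print(tool()[0],np.degrees(yaw()),s["torque"],s["ft_force"])
E
```

```text
time: 9.87
ee_pos: [0.5976, 0.2707, 0.1253]
eef_rot: [0.865, -0.501, 0.0, 0.0]
ft_force: [-0.1, 0.5, -6.1]
width: 0.0297
[0.59761174 0.27065936 0.12526444] -60.162350578527864 [-0.05467083 -0.04799662 -0.03046417] [-0.14302651  0.53359172 -6.12528524]
```

```bash
python3 -m crank '[{"x":0,"y":0,"z":0.001,"ax":0,"ay":0,"az":0,"claw":1},{"x":0,"y":0,"z":0.002,"ax":0,"ay":0,"az":0,"claw":1},{"x":0,"y":0,"z":0.003,"ax":0,"ay":0,"az":0,"claw":1},{"x":0,"y":0,"z":0.004,"ax":0,"ay":0,"az":0,"claw":1},{"x":0,"y":0,"z":0.004,"ax":0,"ay":0,"az":0,"claw":1}]'
python3 - <<'E'
from h import *
s=r.read_state()
print(tool()[0],np.degrees(yaw()),s["torque"],s["ft_force"])
E
```

```text
time: 10.28
ee_pos: [0.5976, 0.2707, 0.1211]
eef_rot: [0.865, -0.501, -0.0, 0.0]
ft_force: [0.1, 0.1, -6.3]
width: 0.0299
[0.59755301 0.27072015 0.12112886] -60.159961809046315 [-0.01865322 -0.03453851 -0.02150931] [ 0.05483984  0.07544909 -6.3182284 ]
```

```bash
python3 -m crank '[{"x":0,"y":0,"z":0.0005,"ax":0,"ay":0,"az":0,"claw":1},{"x":0,"y":0,"z":0.001,"ax":0,"ay":0,"az":0,"claw":1},{"x":0,"y":0,"z":0.0015,"ax":0,"ay":0,"az":0,"claw":1},{"x":0,"y":0,"z":0.002,"ax":0,"ay":0,"az":0,"claw":1},{"x":0,"y":0,"z":0.002,"ax":0,"ay":0,"az":0,"claw":1}]'
python3 -m crank '[{"x":0,"y":0,"z":0.0003,"ax":0,"ay":0,"az":0,"claw":1},{"x":0,"y":0,"z":0.0006,"ax":0,"ay":0,"az":0,"claw":1},{"x":0,"y":0,"z":0.0008,"ax":0,"ay":0,"az":0,"claw":1},{"x":0,"y":0,"z":0.0008,"ax":0,"ay":0,"az":0,"claw":1},{"x":0,"y":0,"z":0.0008,"ax":0,"ay":0,"az":0,"claw":1}]'
```

```text
time: 10.7
ee_pos: [0.5976, 0.2707, 0.1193]
eef_rot: [0.865, -0.501, 0.0, 0.0]
ft_force: [-0.2, -0.2, -6.2]
width: 0.03
time: 11.12
ee_pos: [0.5977, 0.2709, 0.1187]
eef_rot: [0.865, -0.501, 0.0, -0.0]
ft_force: [-0.8, -0.3, -6.3]
width: 0.0297
```

```bash
python3 -m crank '[{"x":0,"y":0,"z":0.0003,"ax":0,"ay":0,"az":0,"claw":1},{"x":0,"y":0,"z":0.0006,"ax":0,"ay":0,"az":0,"claw":1},{"x":0,"y":0,"z":0.0008,"ax":0,"ay":0,"az":0,"claw":1},{"x":0,"y":0,"z":0.0008,"ax":0,"ay":0,"az":0,"claw":1},{"x":0,"y":0,"z":0.0008,"ax":0,"ay":0,"az":0,"claw":1}]'
```

```text
time: 11.53
ee_pos: [0.5977, 0.2708, 0.1186]
eef_rot: [0.865, -0.501, 0.0, 0.0]
ft_force: [-3.5, -2.9, 3.6]
width: 0.0297
```

```bash
python3 -m crank '[{"x":0,"y":0,"z":-0.0003,"ax":0,"ay":0,"az":0,"claw":0.3},{"x":0,"y":0,"z":-0.0003,"ax":0,"ay":0,"az":0,"claw":0},{"x":0,"y":0,"z":-0.0003,"ax":0,"ay":0,"az":0,"claw":-0.3},{"x":0,"y":0,"z":-0.0003,"ax":0,"ay":0,"az":0,"claw":-0.3},{"x":0,"y":0,"z":-0.0003,"ax":0,"ay":0,"az":0,"claw":-0.3}]'
python3 -m crank '[{"x":0,"y":0,"z":-0.02,"ax":0,"ay":0,"az":0,"claw":-0.3},{"x":0,"y":0,"z":-0.05,"ax":0,"ay":0,"az":0,"claw":-0.3},{"x":0,"y":0,"z":-0.08,"ax":0,"ay":0,"az":0,"claw":-0.3},{"x":0,"y":0,"z":-0.10,"ax":0,"ay":0,"az":0,"claw":-0.3},{"x":0,"y":0,"z":-0.10,"ax":0,"ay":0,"az":0,"claw":-0.3}]'
python3 - <<'E'
from h import *
s=r.read_state()
print(np.round(s["joint_positions"],3),tool()[0],np.degrees(yaw()))
a=camera("scene");im=a["color"]
cv2.imwrite("pics/s4.png",cv2.resize(im[150:290,190:340],None,fx=4,fy=4,interpolation=cv2.INTER_CUBIC))
E
```

```text
time: 11.95
ee_pos: [0.5978, 0.271, 0.1182]
eef_rot: [0.865, -0.501, 0.0, -0.0]
ft_force: [-0.2, -0.4, -0.5]
width: 0.0495
time: 12.37
ee_pos: [0.5988, 0.2724, 0.2231]
eef_rot: [0.865, -0.501, 0.002, -0.003]
ft_force: [0.5, 1.1, 0.5]
width: 0.0565
[ 0.19   0.609 -1.049  1.329  0.523  1.484 -1.867] [0.59882742 0.27235307 0.22313403] -60.160323845219004
```

View pics/s4.png

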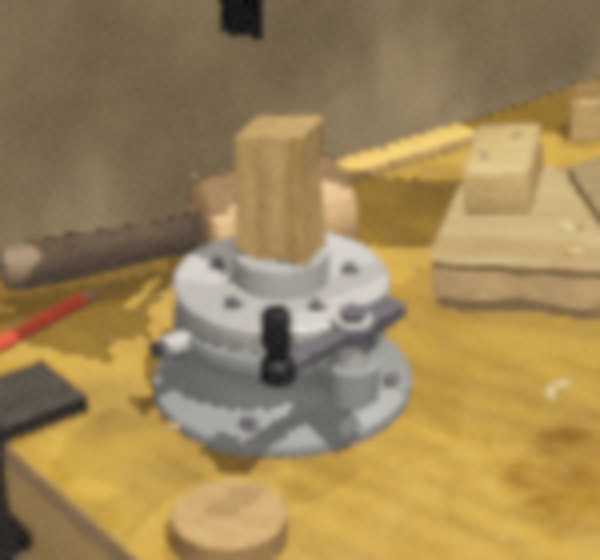

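```bash
python3 -m crank '[{"x":-0.025,"y":0.012,"z":0,"ax":0,"ay":0,"az":-0.04,"claw":0.45},{"x":-0.05,"y":0.024,"z":0,"ax":0,"ay":0,"az":-0.1,"claw":0.45},{"x":-0.075,"y":0.036,"z":0,"ax":0,"ay":0,"az":-0.16,"claw":0.45},{"x":-0.096,"y":0.046,"z":0,"ax":0,"ay":0,"az":-0.22,"claw":0.45},{"x":-0.096,"y":0.046,"z":0,"ax":0,"ay":0,"az":-0.28,"claw":0.45}]' 10
python3 -m crank '[{"x":0,"y":0,"z":0,"ax":0,"ay":0,"az":-0.06,"claw":0.45},{"x":0,"y":0,"z":0,"ax":0,"ay":0,"az":-0.12,"claw":0.45},{"x":0,"y":0,"z":0,"ax":0,"ay":0,"az":-0.18,"claw":0.45},{"x":0,"y":0,"z":0,"ax":0,"ay":0,"az":-0.24,"claw":0.45},{"x":0,"y":0,"z":0,"ax":0,"ay":0,"az":-0.3,"claw":0.45}]'
python3 -m crank '[{"x":0,"y":0,"z":0,"ax":0,"ay":0,"az":-0.06,"claw":0.45},{"x":0,"y":0,"z":0,"ax":0,"ay":0,"az":-0.12,"claw":0.45},{"x":0,"y":0,"z":0,"ax":0,"ay":0,"az":-0.18,"claw":0.45},{"x":0,"y":0,"z":0,"ax":0,"ay":0,"az":-0.24,"claw":0.45},{"x":0,"y":0,"z":0,"ax":0,"ay":0,"az":-0.3,"claw":0.45}]'
python3 - <<'E'
from h import *
s=r.read_state()
print(np.round(s["joint_positions"],3),tool()[0],np.degrees(yaw()),(yaw()-np.radians(45))/2,shift([.51,.3335,.2]),s["width"])
w=camera("wrist");cv2.imwrite("pics/w2.png",w["color"]);print(proj(w,[[.51,.3335,.112],[.598,.2705,.157],[.5202,.2815,.08]]))
E
```

```text
time: 12.83
ee_pos: [0.5049, 0.3348, 0.2178]
eef_rot: [0.972, -0.236, -0.001, -0.0]
ft_force: [-0.2, 0.7, -0.3]
width: 0.0309
time: 13.25
ee_pos: [0.5098, 0.3309, 0.2169]
eef_rot: [0.998, 0.058, -0.0, 0.0]
ft_force: [0.7, 0.2, 0.1]
width: 0.0246
time: 13.67
ee_pos: [0.5098, 0.3309, 0.2169]
eef_rot: [0.937, 0.35, -0.001, 0.0]
ft_force: [-0.3, 0.7, -0.2]
width: 0.0241
[ 0.269  0.709 -1.404  1.469  0.696  1.541 -0.393] [0.50975065 0.33091921 0.21688319] 41.028321247390544 -0.03465943553226819 [ 0.00190322 -0.00177819  0.01688137] 0.02407718625658714
[[285.1008554  203.04365306]
 [316.48755869 344.67784007]
 [257.95543093 240.28761042]]
```

View pics/w2.png

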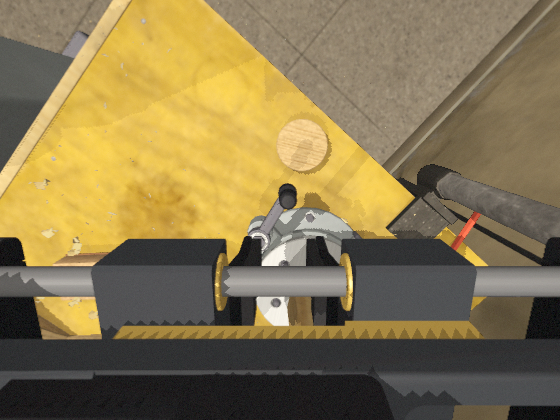

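Run:
```python
from h import *
w=camera("wrist");im=w["color"][170:220,265:310];g=(im.max(2)<60).astype(np.uint8)
n,l,st,ce=cv2.connectedComponentsWithStats(g);i=1+st[1:,4].argmax();print(st[i],ce[i]+[265,170])
p=cast(w,[(288,190),(288,192),ce[i]+[265,170]],.112);print(p)
print(cast(w,[(259,237)],.08))
for q in p[[1]]: print(shift([*q[:2],.2]))
```

```text
[ 14  14  18  25 213] [287.28638498 193.01408451]
[[0.50427633 0.34349068 0.112     ]
 [0.50542128 0.34220798 0.112     ]
 [0.50555332 0.34115718 0.112     ]]
[[0.51917141 0.28480212 0.08      ]]
[ 0.00413995 -0.01136369  0.01690315]
```

```bash
python3 -m crank '[{"x":0.002,"y":-0.005,"z":0.02,"ax":0,"ay":0,"az":0,"claw":0},{"x":0.002,"y":-0.005,"z":0.04,"ax":0,"ay":0,"az":0,"claw":0},{"x":0.002,"y":-0.005,"z":0.06,"ax":0,"ay":0,"az":0,"claw":0},{"x":0.002,"y":-0.005,"z":0.075,"ax":0,"ay":0,"az":0,"claw":0},{"x":0.002,"y":-0.005,"z":0.08,"ax":0,"ay":0,"az":0,"claw":0}]' 5
python3 -m crank '[{"x":0,"y":0,"z":0.01,"ax":0,"ay":0,"az":0,"claw":0},{"x":0,"y":0,"z":0.02,"ax":0,"ay":0,"az":0,"claw":0},{"x":0,"y":0,"z":0.03,"ax":0,"ay":0,"az":0,"claw":0},{"x":0,"y":0,"z":0.038,"ax":0,"ay":0,"az":0,"claw":0},{"x":0,"y":0,"z":0.044,"ax":0,"ay":0,"az":0,"claw":0}]'
python3 -m crank '[{"x":0,"y":0,"z":0,"ax":0,"ay":0,"az":0,"claw":0.2},{"x":0,"y":0,"z":0,"ax":0,"ay":0,"az":0,"claw":0.4},{"x":0,"y":0,"z":0,"ax":0,"ay":0,"az":0,"claw":0.5},{"x":0,"y":0,"z":0,"ax":0,"ay":0,"az":0,"claw":0.55},{"x":0,"y":0,"z":0,"ax":0,"ay":0,"az":0,"claw":0.55}]'
python3 - <<'E'
from h import *
s=r.read_state()
print(np.round(s["joint_positions"],3),tool()[0],np.degrees(yaw()),s["width"],s["torque"])
a=camera("scene");im=a["color"]
cv2.imwrite("pics/s5.png",cv2.resize(im[150:290,190:340],None,fx=4,fy=4,interpolation=cv2.INTER_CUBIC))
E
```

```text
time: 14.18
ee_pos: [0.5075, 0.3353, 0.1353]
eef_rot: [0.938, 0.346, -0.002, 0.001]
ft_force: [0.4, 0.7, -0.6]
width: 0.0422
time: 14.6
ee_pos: [0.5082, 0.3361, 0.0932]
eef_rot: [0.938, 0.347, -0.0, 0.0]
ft_force: [-0.5, -1.1, 0.1]
width: 0.0435
time: 15.02
ee_pos: [0.5084, 0.3365, 0.0946]
eef_rot: [0.938, 0.348, 0.0, -0.0]
ft_force: [0.3, 0.1, -0.1]
width: 0.022
[ 0.233  0.809 -1.305  1.606  0.797  1.355 -0.468] [0.50839693 0.33645304 0.09460999] 40.676584003508026 0.021990868402063726 [ 0.01584801 -0.14604575  0.02659789]
```

View pics/s5.png

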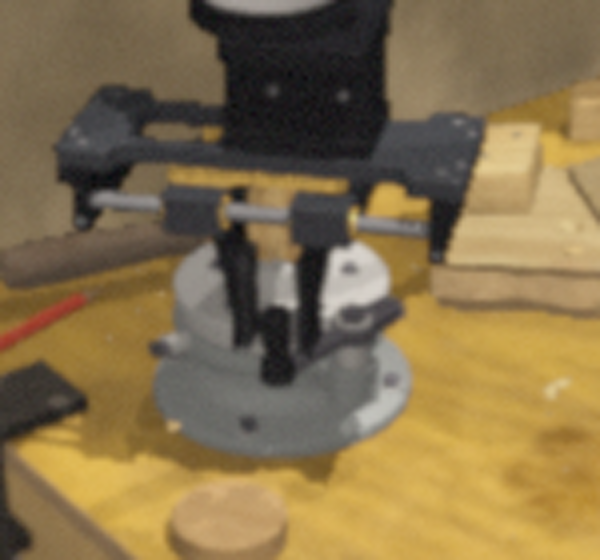

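```bash
python3 -m crank '[{"x":-0.003,"y":-0.003,"z":0,"ax":0,"ay":0,"az":0,"claw":0.55},{"x":-0.007,"y":-0.005,"z":0,"ax":0,"ay":0,"az":0,"claw":0.55},{"x":-0.011,"y":-0.0064,"z":0,"ax":0,"ay":0,"az":0,"claw":0.55},{"x":-0.018,"y":-0.008,"z":0,"ax":0,"ay":0,"az":0,"claw":0.55},{"x":-0.0257,"y":-0.0085,"z":0,"ax":0,"ay":0,"az":0,"claw":0.55}]'
python3 - <<'E'
from h import *
s=r.read_state()
print(np.round(s["joint_positions"],3),tool()[0],np.degrees(yaw()),s["width"],s["torque"],s["ft_force"])
a=camera("scene");im=a["color"];t=camera("top")["color"]
cv2.imwrite("pics/s6.png",np.hstack([cv2.resize(im[180:270,210:310],None,fx=4,fy=4),cv2.resize(t[180:270,190:290],None,fx=4,fy=4)]))
E
```

```text
time: 15.48
ee_pos: [0.4822, 0.3264, 0.0943]
eef_rot: [0.937, 0.348, 0.0, -0.0]
ft_force: [0.4, 2.7, 0.7]
width: 0.0198
[ 0.28   0.775 -1.339  1.68   0.777  1.33  -0.49 ] [0.48217947 0.32643616 0.09433521] 40.73809891572006 0.019824896775692533 [ 0.57278976 -0.22069792 -0.01962348] [0.37770151 2.71927537 0.6731891 ]
```

View pics/s6.png

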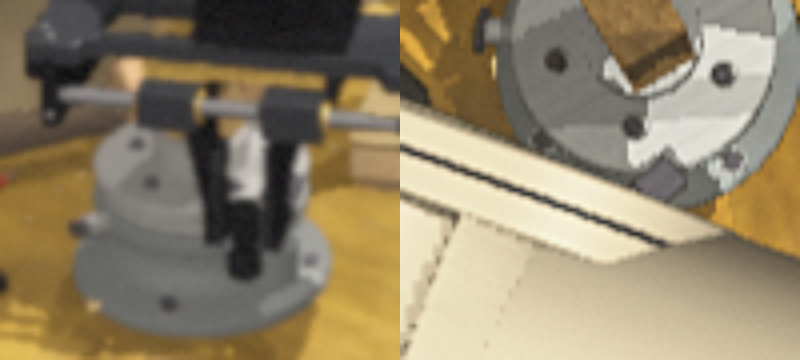

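```bash
python3 -m crank '[{"x":-0.007,"y":0.0005,"z":0,"ax":0,"ay":0,"az":0,"claw":0.55},{"x":-0.015,"y":0.002,"z":0,"ax":0,"ay":0,"az":0,"claw":0.55},{"x":-0.022,"y":0.0045,"z":0,"ax":0,"ay":0,"az":0,"claw":0.55},{"x":-0.0286,"y":0.0073,"z":0,"ax":0,"ay":0,"az":0,"claw":0.55},{"x":-0.034,"y":0.011,"z":0,"ax":0,"ay":0,"az":0,"claw":0.55}]'
python3 -m crank '[{"x":-0.002,"y":0.0015,"z":0,"ax":0,"ay":0,"az":0,"claw":0.55},{"x":-0.004,"y":0.0033,"z":0,"ax":0,"ay":0,"az":0,"claw":0.55},{"x":-0.005,"y":0.0042,"z":0,"ax":0,"ay":0,"az":0,"claw":0.55},{"x":-0.006,"y":0.005,"z":0,"ax":0,"ay":0,"az":0,"claw":0.55},{"x":-0.006,"y":0.005,"z":0,"ax":0,"ay":0,"az":0,"claw":0.55}]'
python3 - <<'E'
from h import *
s=r.read_state()
print(np.round(s["joint_positions"],3),tool()[0],np.degrees(yaw()),s["width"],s["torque"],s["ft_force"])
E
```

```text
time: 16.0
ee_pos: [0.4642, 0.2945, 0.0941]
eef_rot: [0.938, 0.348, -0.0, 0.0]
ft_force: [0.4, 1.4, -0.2]
width: 0.02
time: 16.42
ee_pos: [0.4635, 0.2875, 0.0941]
eef_rot: [0.938, 0.347, -0.0, 0.0]
ft_force: [0.6, -0.2, 0.5]
width: 0.0197
[ 0.4    0.722 -1.384  1.776  0.741  1.295 -0.459] [0.46346373 0.28750203 0.09409253] 40.66460840473779 0.019690276102517904 [ 0.02594849 -0.29596374 -0.00748798] [ 0.64363178 -0.22451173  0.46759078]
```

```bash
python3 -m crank '[{"x":0,"y":0,"z":0,"ax":0,"ay":0,"az":0,"claw":0.3},{"x":0,"y":0,"z":0,"ax":0,"ay":0,"az":0,"claw":0.2},{"x":0,"y":0,"z":-0.01,"ax":0,"ay":0,"az":0,"claw":0.2},{"x":0,"y":0,"z":-0.04,"ax":0,"ay":0,"az":0,"claw":0.2},{"x":0,"y":0,"z":-0.08,"ax":0,"ay":0,"az":0,"claw":0.2}]'
python3 -m crank '[{"x":0,"y":0.03,"z":-0.03,"ax":0,"ay":0,"az":0,"claw":0.2},{"x":-0.03,"y":0.06,"z":-0.06,"ax":0,"ay":0,"az":0,"claw":0.2},{"x":-0.06,"y":0.08,"z":-0.08,"ax":0,"ay":0,"az":0,"claw":0.2},{"x":-0.09,"y":0.09,"z":-0.1,"ax":0,"ay":0,"az":0,"claw":0.2},{"x":-0.1,"y":0.09,"z":-0.1,"ax":0,"ay":0,"az":0,"claw":0.2}]'
python3 -m crank '[{"x":0,"y":0,"z":0,"ax":0,"ay":0,"az":0,"claw":0.2},{"x":0,"y":0,"z":0,"ax":0,"ay":0,"az":0,"claw":0.2},{"x":0,"y":0,"z":0,"ax":0,"ay":0,"az":0,"claw":0.2},{"x":0,"y":0,"z":0,"ax":0,"ay":0,"az":0,"claw":0.2},{"x":0,"y":0,"z":0,"ax":0,"ay":0,"az":0,"claw":0.2}]'
python3 - <<'E'
from h import *
s=r.read_state();print(np.round(s["joint_positions"],3),tool()[0])
for n in("scene","top"):
    c=camera(n);im=c["color"]; old=cv2.imread(f"pics/{n}0.png")
    k=proj(c,[[.5202-.0545,.2816+.0077,.112]])[0];print(n,"expected knob px",k)
    x,y=k.round().astype(int);print("gray at",im[y-2:y+8,x-2:x+3].mean((1,2)).round())
    d=(im.max(2)<60)&(old.max(2)>=60);d=d.astype(np.uint8)
    nn,l,st,ce=cv2.connectedComponentsWithStats(d)
    for i in range(1,nn):
        if st[i,4]>15 and abs(ce[i]-k).max()<45: print(st[i],ce[i].round(1),cast(c,[ce[i]],.105)[0].round(3))
    b=cv2.absdiff(im,old).max(2)
    # bystander pixel differences
    for m,p in (("mallet",(.72,.22,.03)),("sand",(.42,.1,.028)),("disc",(.495,.36,.018))):
        q=proj(c,[p])[0].astype(int);print(m,q,np.median(b[q[1]-12:q[1]+13,q[0]-12:q[0]+13]))
E
```

```text
time: 16.83
ee_pos: [0.4621, 0.2869, 0.1734]
eef_rot: [0.938, 0.348, -0.002, -0.0]
ft_force: [2.0, -0.8, 1.4]
width: 0.0343
time: 17.25
ee_pos: [0.4482, 0.1552, 0.2757]
eef_rot: [0.938, 0.347, 0.001, -0.001]
ft_force: [-1.2, -1.2, 2.2]
width: 0.0345
time: 17.67
ee_pos: [0.447, 0.1579, 0.2732]
eef_rot: [0.937, 0.35, -0.001, -0.002]
ft_force: [0.5, 0.4, -0.6]
width: 0.0348
[ 0.965  0.125 -1.456  1.712  0.122  1.417  0.206] [0.44702139 0.15786293 0.27317242]
scene expected knob px [291.81560296 228.54634039]
gray at [74. 57. 49. 52. 49. 42. 37. 35. 35. 35.]
[288 229   8  19 106] [291.6 237.7] [0.449 0.304 0.105]
mallet [247 208] 36.0
sand [372 243] 6.0
disc [254 275] 8.0
top expected knob px [238.43674296 266.27496774]
gray at [ 49.  52.  54.  57.  58.  55.  71. 127. 144. 146.]
[235 259  11  12  52] [241.3 265.2] [0.467 0.285 0.105]
mallet [277 126] 12.0
sand [347 289] 77.0
disc [203 250] 20.0
```

```bash
python3 -c "
from bench import r,close_job;s=r.read_state();print(s['ft_force'],max(map(abs,s['joint_vel'])));print(close_job())"
```

```text
[ 0.00867872 -0.81268301 -0.10702087] 0.011115627287158873
the job is handed in; nothing more can be done
None
```

I mounted the blank on the stand, swung the dog over its rim, and handed the job in at about 18 s of the 64 s allowed. The hand-in gives no verdict, so what follows is from my own checks.

- **Seating:** The first descent caught lightly on the spigot (about 3 N sideways). I shifted about 0.7 mm to free it. The five holes then went over the studs at the angle measured from the camera, with no turning search. Wrist force rose from about -6 N to about +4 N exactly at the expected seat height, so the plate was pressed with about 10 N, against the 40 N limit. A picture after release showed the plate level, and a later one the studs in its holes.
- **Dog:** I guided the knob round between the fingers with at most about 3 N. The dog passed over the flange, which a plate still standing on the studs would have blocked. After retreating, the top camera put the knob about 1.6 rad round from open. The scene camera saw it where it should be for about 1.57 rad.
- **At hand-in:** The arm was still, clear of everything, and the wrist force was near zero.

- **Bystanders:** The picture comparison was unclear for the mallet (the plate and shadows changed the view) and for the sanding block in the top view (the gripper covered it). The sanding block and the branch disc hardly changed in the scene view. I planned every path to clear all three and saw no contact.
- **Measurement and joint limits:** The wrist and top cameras disagreed by about 1 cm on the knob, so I used a middle value and opened the jaws wide. Joint 3 ended at -1.456 rad, close to its -1.47 limit, but did not pass it.

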